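# Show the underside of a calibration weight to the inspection camera

### The job

Take the tallest of the four steel weights out of the wooden block and hold it up to the inspection camera for a check of its underside: the underside faces the lens squarely, centred in the view and 80 mm in front of the glass (level with the tip of the camera's distance pin). Finish still holding it there, steady, for the picture. Leave the other weights in their bores, do not touch the camera, and do not disturb the other things on the worktop.

Things in the scene. Friction and masses are not known exactly. Their poses are not given: they have to be found in the camera images.
- tall_weight: The tallest of the four bright steel weights in the block: a cylinder 22 mm across and 28 mm high with a neck and a round knob (14 mm across) on top, 38 mm high in all, about 100 g. Origin: centre of its underside; z runs up its axis to the knob. It stands in one of the four bores, 10 mm deep, so its underside is 12 mm above the worktop and 28 mm of it stands clear of the block's top.
- short_weight_1: One of two like steel weights, 22 mm across and 24 mm high with its knob; stays in its bore (14 mm of it shows). Origin: centre of its underside.
- short_weight_2: The other 24 mm high steel weight; stays in its bore. Origin: centre of its underside.
- thin_weight: The smallest steel weight, 18 mm across and 20 mm high with its knob; stays in its bore (10 mm of it shows). Origin: centre of its underside.
- block: Fixed light wooden block, 60 (x) x 210 (y) x 22 mm high, with four blind bores in one row along its y axis at y = -75, -25, +25, +75 mm, each 24 mm wide and 10 mm deep. Origin: centre of its underside. Which weight is in which bore varies.
- camera: Stand of the inspection camera, fixed to the worktop: grey base plate 100 x 100 x 10 mm with two upright cheeks up to 98 mm height, between which the camera head is clamped. Origin: centre of its underside; the camera faces the stand's -x, roughly to the robot.
- camera_head (a joint): Lean of the camera head from straight up, rad: 0 looks straight up, positive leans the view towards the stand's -x side. The tilt axis is 78 mm above the worktop. It is clamped stiffly: do not touch it.
- lens (a point): Centre of the front glass of the camera's lens, 55 mm from the tilt axis. Its z axis is the viewing direction, out of the lens, leaning up and towards the robot side. The lens ring is 42 mm across, the camera head 46 x 46 x 52 mm.
- focus (a point): Point in the air on the viewing axis, 80 mm in front of the lens glass, where the camera is sharp; same axes as lens (z points away from the lens). A thin straight steel distance pin (4 mm thick) beside the view, 34 mm off the axis on the side away from the robot (+x of this point), ends level with it.
- timer: Bystander, loose: white lab timer with a display and three buttons, 68 x 68 x 19 mm. Origin: centre of its underside. Leave it alone.
- weigh_boat: Bystander, loose: small white weighing boat, 38 x 52 x 11 mm. Origin: centre of its underside. Leave it alone.
- crucible: Bystander, loose: small white crucible, 44 mm across, 32 mm high. Origin: centre of its underside. Leave it alone.
- tweezers: Bystander, loose: steel tweezers lying flat, 11 x 122 x 8 mm. Origin: centre of its underside. Leave it alone.
- beaker: Bystander, loose: clear beaker, 57 mm across, 70 mm high. Origin: centre of its underside. Leave it alone.
- petri_dish: Bystander, loose: clear flat dish, 92 mm across, 14 mm high. Origin: centre of its underside. Leave it alone.
Things that resemble listed ones, but are neither listed nor needed, are in the scene too. Several things have the shape of the camera; the one meant has the colours described above.

How it is judged:
By the outcome, as a careful person would: the job done as asked, in the order asked, and still so for the second after the job is handed in, while the arm keeps its last pose, push and grip.
It also fails if it takes over 32 s, if anything falls off the work surface, if the arm or the gripper's body presses on something with over 40 N, if the wrist force passes 120 N, or if a joint passes its speed limit or range.

### The arm

A 7-joint arm with a two-finger parallel gripper is mounted at the origin on a cart in front of the work surface, level with it; the furniture and walls round the work are solid. World frame = base frame: x ahead of the robot, y to its left, z up, the work surface at z = 0. Lengths are in m, angles in rad, forces in N, time in s.
With the tool pointing down it reaches from about 0.425 to 0.925 m from the base axis. Payload 6.8 kg.
Tool frame: the origin (TCP) lies between the finger pads; the fingertips stand 17 mm ahead of it and the grasp point (between the pads) lies 2 mm behind it; x points along the fingers, y is the direction in which the jaws open and shut, and the axes are right-handed (so a half turn about x gives the same grasp; the last joint's range is limited). The gripper opens to 85 mm and grips with 20 to 120 N. Pads are 22 mm wide; open, the fingers measure 114 mm over their backs; the gripper's body (76 mm by 85 mm) begins 54 mm behind the grasp point. The pads swing forward as they close: fully open they stand 13 mm farther back than shut.
Start: joints at [1.015, 0.477, 0.022, 1.555, -0.011, 1.109, -0.083], TCP at [0.292, -0.608, 0.248] pointing down, gripper open.
Joint ranges: [-2.96, 2.96], [-0.34, 2.1], [-1.41, 1.46], [0.24, 2.44], [-1.37, 4.51], [0.17, 1.92], [-2.96, 2.96]. Speed limits (rad/s): [2.39, 2.39, 3.14, 3.14, 3.14, 3.14, 3.14].

### API

Orientations are given as a rotation vector (axis times angle).
In Python, from bench import r gives the robot as it stands. The module is installed in compiled form; this text tells all that it offers.
- The arm moves only by the tool apply_moves, never from a script. Its argument "increments" is text: rows parted by semicolons, each of 7 numbers parted by spaces: the finger opening in mm, from 0 to 85.4, then the shift along the tool's x, y, z normalised to -1 to 1, where 1 is 100 cm, then the turn, a rotation vector about the tool's x, y, z normalised to -1 to 1, where 1 is 0.12 rad. In form: gripper x y z wx wy wz; .... A call has exactly 8 rows; each row shifts and turns the commanded pose from where the row before left it, along the tool's axes as they then stand; what a row does not reach is not made up. A row lasts 1/10 s, in which the tool goes at most 50 mm and 8.59 degrees, less where a joint would pass 70% of its speed; a pose out of reach is approached as far as the arm can. A call with a number of a shift or a turn outside -1 to 1 is refused whole. A call with a gripper value outside its range is refused whole. The fingers move at their own pace and stop on an object; "squeeze" is the grip in N (left out, the last holds). Time passes only in rows, so rows that do not move let the fingers close, or fill a call up. It gives the time, the measured TCP pose, the force and the opening at its end, in the units of the state.
- r.get_obs(): the state, without advancing time (a new reading comes with each control period).
- r.grab_frame(name): name is "scene" or "top" or "wrist"; returns a dict with "color" (420x560x3 uint8, blue, green, red), "fx", "fy", "cx", "cy" (pixels), "origin" and "orientation" of the camera in the world. Camera axes: x right, y up, looking along -z (the intrinsics and any distortion apply to the point x, -y, -z); pixel columns grow to the right and rows downward; lengths in m; the calibration is good to about 2 mm. A picture is of the moment at which its call begins. There is no depth.
- r.hand_in(): hands the job in, once; it reports no verdict.
The state is a dict: "clock": time; "joints": joint angles; "qvel": joint speeds; "tau": joint torques, N m; "tcp_pos": TCP position; "orientation": TCP orientation; "contact_force": force on the tool from outside, world axes, zero at the start; "moment": the same for the moment, N m; "grip_width": finger opening in m.
Only numpy, scipy, OpenCV 4.12 (cv2) and the standard library are available. Lean on these libraries where they do the work, as an engineer would, in place of code of your own. Each camera call takes 0.05 s, during which the arm holds its last target. There are 200 camera calls.

## Working session

There is one attempt and no reset: what is moved stays moved. The work goes in short steps, Python scripts to look and compute and a tool call to move; the robot and the scene stay as the last step left them, time stands still between calls to the robot, and variables do not carry over. Pictures are saved under pics/ and viewed, about 8 in all and at most 12, crops included, and the job is handed in when it is done.

Besides the shell and the picture viewer there is one more tool, called after "Request:" as name(argument=value, ...) on one line, values as JSON. apply_moves: Moves the arm, as the interface text tells. Scaled input: -1 to 1 covers 100 cm each way for a shift and 0.12 rad each way for a turn. Its arguments: {"type":"object","properties":{"increments":{"type":"string"},"squeeze":{"type":"number"}},"required":["increments"]}

```bash
mkdir -p pics; cat > h.py <<'E'
import numpy as np, cv2
from scipy.spatial.transform import Rotation as R
from bench import r
def grab(n,f=None):
    d=r.grab_frame(n)
    if f: cv2.imwrite(f,d["color"])
    return d
def rot(d):
    o=np.array(d["orientation"],float)
    return o if o.shape==(3,3) else R.from_rotvec(o).as_matrix()
def proj(d,p):
    p=np.atleast_2d(p); q=(p-np.array(d["origin"]))@rot(d)
    return np.c_[d["cx"]+d["fx"]*q[:,0]/-q[:,2], d["cy"]-d["fy"]*q[:,1]/-q[:,2]]
def ray(d,u,v):
    a=np.array([(u-d["cx"])/d["fx"],-(v-d["cy"])/d["fy"],-1]); return np.array(d["origin"]),rot(d)@a
def atz(d,u,v,z):
    o,a=ray(d,u,v); return o+a*(z-o[2])/a[2]
E
python3 - <<'E'
from h import *
import pickle
D={}
for n in("scene","top","wrist"):
    D[n]=grab(n,f"pics/{n}0.png"); d=D[n]
    print(n,{k:np.round(v,4).tolist() for k,v in d.items() if k!="color"})
pickle.dump(D,open("D0.pkl","wb"))
print(r.get_obs())
E
```

```text
scene {'fx': 387.8214, 'fy': 387.8214, 'cx': 281.2613, 'cy': 211.6919, 'origin': [-0.0071, 0.3839, 0.8221], 'orientation': [0.4828, -0.7883, -1.9623]}
top {'fx': 434.965, 'fy': 434.965, 'cx': 275.7246, 'cy': 207.408, 'origin': [0.5113, 0.0386, 1.547], 'orientation': [0.0285, -0.0265, -1.5466]}
wrist {'fx': 354.4688, 'fy': 354.4688, 'cx': 272.6221, 'cy': 212.5863, 'origin': [0.3518, -0.5804, 0.3729], 'orientation': [-0.2377, 0.1508, -1.1143]}
{'clock': 0.15, 'joints': array([ 1.01490224,  0.4776289 ,  0.02235765,  1.55621071, -0.01151418,
        1.10930847, -0.08309611]), 'qvel': array([-0.00097125, -0.00251502, -0.0010774 , -0.00112066, -0.00026995,
       -0.00097577, -0.00185199]), 'tau': array([ 3.50939983e-03, -5.96924651e+01,  1.61059342e+00, -2.81493044e+01,
        1.27234950e-02,  6.47964291e-03, -2.66024472e-05]), 'tcp_pos': array([ 0.29206645, -0.60806103,  0.24754249]), 'orientation': array([ 1.97318855,  0.45080877, -1.97401175]), 'contact_force': array([ 0.23454394, -0.59588947,  1.01933345]), 'moment': array([0.0274126 , 0.01949344, 0.00944972]), 'grip_width': 0.0850228603815006}
```

View pics/scene0.png

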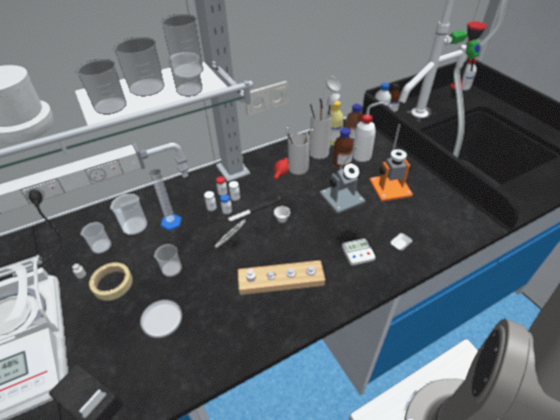

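View pics/top0.png

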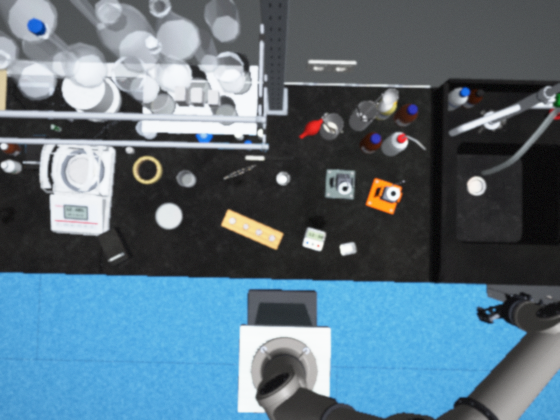

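The scene shows the wooden block at (281,277) and two camera stands: grey at (343,190) and an orange decoy at (392,180). In the top view the block is at (252,229), the grey camera at (340,184) and the orange one at (384,195). Next I'll crop these close up.

```bash
python3 - <<'E'
import pickle
from h import *
D=pickle.load(open("D0.pkl","rb"))
def c(n,x,y,w,h): 
    return cv2.resize(D[n]["color"][y:y+h,x:x+w],(400,300),interpolation=cv2.INTER_CUBIC)
a=np.vstack([np.hstack([c("scene",232,250,100,50).copy(),c("scene",310,150,80,60)]),np.hstack([c("top",212,200,80,60),c("top",310,155,80,60)])])
cv2.imwrite("pics/crops.png",a)
E
```

```text
(no output)
```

View pics/crops.png

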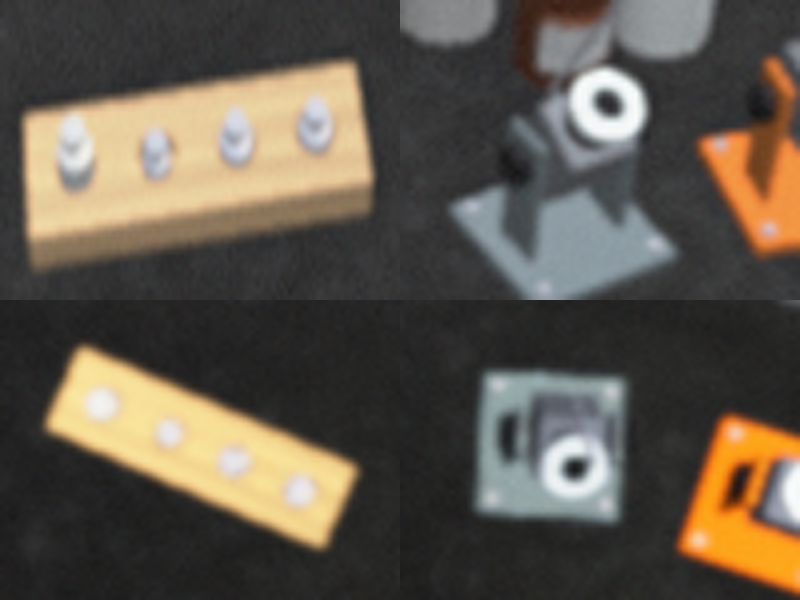

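```bash
python3 - <<'E'
import pickle
from h import *
D=pickle.load(open("D0.pkl","rb"));t=D["top"];s=D["scene"]
def T(cx,cy): return 212+cx/5,200+(cy-300)/5
P=[atz(t,*T(*p),.022) for p in[(82,347),(45,430),(322,550),(357,467)]]
P=np.array(P);c=P.mean(0);print("block",np.round(P,4).tolist(),c,np.linalg.norm(P-np.roll(P,-1,0),axis=1))
ax=(P[0]+P[1]-P[2]-P[3]);ax/=np.linalg.norm(ax);print("axis",ax,np.arctan2(-ax[0],ax[1]))
print("tall via axis",c+.075*ax,"via knob",atz(t,*T(100,403),.04), "scene",atz(s,250.6,274,.04))
def T(cx,cy): return 310+(cx-400)/5,155+(cy-300)/5
P=np.array([atz(t,*T(*p),.01) for p in[(485,370),(627,378),(617,522),(475,513)]])
c=P.mean(0);print("cam",np.round(P,4).tolist(),c,np.linalg.norm(P-np.roll(P,-1,0),axis=1))
x=(P[0]+P[1]-P[2]-P[3]);print("yaw x",np.arctan2(x[1],x[0]));y=P[0]+P[3]-P[1]-P[2];print(np.arctan2(-y[0],y[1]))
o1,a1=ray(t,*T(574,467));o2,a2=ray(s,351.4,171.2)
m=np.linalg.lstsq(np.c_[a1,-a2],o2-o1,rcond=None)[0];p1=o1+a1*m[0];p2=o2+a2*m[1];print("lens",p1,p2)
l=(p1+p2)/2;v=l-np.r_[c[:2],.078];print("dir",v,np.linalg.norm(v),np.arctan2(np.hypot(*v[:2]),v[2]))
ob=r.get_obs();Rt=R.from_rotvec(ob["orientation"]).as_matrix();w=D["wrist"]
print("tool R",np.round(Rt,3).tolist());print("wrist cam in tool",Rt.T@(np.array(w["origin"])-ob["tcp_pos"]),np.round(Rt.T@rot(w),3).tolist())
E
```

```text
block [[0.5538, 0.207, 0.022], [0.4951, 0.2313, 0.022], [0.4159, 0.0353, 0.022], [0.4744, 0.0122, 0.022]] [0.48481467 0.12142746 0.022     ] [0.06360724 0.21141427 0.06292141 0.21040869]
axis [0.37590241 0.92665926 0.        ] -0.3853704087386136
tall via axis [0.51300735 0.1909269  0.022     ] via knob [0.51484909 0.19146464 0.04      ] scene [0.51647769 0.19137032 0.04      ]
cam [[0.7059, -0.1373, 0.01], [0.7026, -0.2381, 0.01], [0.6002, -0.2328, 0.01], [0.6041, -0.1323, 0.01]] [ 0.65317717 -0.1851119   0.01      ] [0.10082939 0.10254094 0.10063496 0.10184897]
yaw x -0.05057911058145347
-0.03603606476107763
lens [ 0.62873959 -0.18338234  0.12704664] [ 0.63016314 -0.18157567  0.12688201]
dir [-0.0237258   0.0026329   0.04896433] 0.05447339801024129 0.45361974539296185
tool R [[-0.001, 0.433, -0.901], [0.001, -0.901, -0.433], [-1.0, -0.001, 0.0]]
wrist cam in tool [-0.12531634  0.00071273 -0.06583702] [[-0.0, 0.264, -0.965], [1.0, -0.001, -0.001], [-0.002, -0.965, -0.264]]
```

```bash
cat > plan.py <<'E'
from h import *
def ori(x,y):
    x=np.array(x,float);x/=np.linalg.norm(x);y=np.array(y,float);y-=x*(x@y);y/=np.linalg.norm(y)
    return np.c_[x,y,np.cross(x,y)]
def plan(p,Rm,segs,nd=3):
    """segs: (pos, R, rows, grip)"""
    out=[]
    for P,B,n,g in segs:
        P=np.array(P)
        for k in range(n,0,-1):
            d=np.round(Rm.T@(P-p)/k,nd); w=R.from_matrix(Rm.T@B).as_rotvec()/k
            w=np.round(w/.12,2); out.append(f"{g} "+" ".join(f"{a:g}" for a in np.r_[d,w]))
            p=p+Rm@d; Rm=Rm@R.from_rotvec(w*.12).as_matrix()
    for i in range(0,len(out),8): print("; ".join(out[i:i+8]))
    print(len(out),p)
def now():
    o=r.get_obs(); return o["tcp_pos"],R.from_rotvec(o["orientation"]).as_matrix()
DOWN=ori([0,0,-1],[.927,-.376,0])
E
python3 -c "
from plan import *
p,A=now()
plan(p,A,[([.46,-.2,.30],ori([0,0,-1],[.7,-.714,0]),10,85),([.515,.1915,.15],DOWN,14,60)])"
```

```text
85 -0.005 -0.03 -0.033 -0.27 -0 0; 85 -0.005 -0.028 -0.034 -0.27 -0 0; 85 -0.005 -0.027 -0.035 -0.27 -0 0; 85 -0.005 -0.026 -0.035 -0.27 -0 0; 85 -0.005 -0.025 -0.036 -0.28 -0 0; 85 -0.005 -0.024 -0.037 -0.27 -0 0; 85 -0.006 -0.023 -0.038 -0.28 -0 0; 85 -0.005 -0.021 -0.039 -0.27 -0 0
85 -0.006 -0.02 -0.039 -0.28 -0 0.01; 85 -0.005 -0.019 -0.04 -0.27 -0 0; 60 0.011 -0.017 -0.022 -0.24 -0 0; 60 0.011 -0.017 -0.023 -0.24 -0 0; 60 0.011 -0.016 -0.023 -0.24 -0 0; 60 0.011 -0.015 -0.024 -0.25 -0 0; 60 0.011 -0.014 -0.024 -0.24 -0 0; 60 0.011 -0.014 -0.025 -0.25 -0 0
60 0.011 -0.013 -0.025 -0.24 -0 0; 60 0.01 -0.012 -0.025 -0.25 -0 0; 60 0.011 -0.012 -0.026 -0.24 -0 0; 60 0.01 -0.011 -0.026 -0.25 -0 0; 60 0.011 -0.01 -0.027 -0.24 -0 0; 60 0.01 -0.009 -0.027 -0.25 -0 0; 60 0.011 -0.008 -0.027 -0.24 -0 0; 60 0.01 -0.008 -0.027 -0.25 -0 0
24 [0.51525427 0.19158151 0.15004986]
```

Request:
apply_moves(increments="85 -0.005 -0.03 -0.033 -0.27 0 0; 85 -0.005 -0.028 -0.034 -0.27 0 0; 85 -0.005 -0.027 -0.035 -0.27 0 0; 85 -0.005 -0.026 -0.035 -0.27 0 0; 85 -0.005 -0.025 -0.036 -0.28 0 0; 85 -0.005 -0.024 -0.037 -0.27 0 0; 85 -0.006 -0.023 -0.038 -0.28 0 0; 85 -0.005 -0.021 -0.039 -0.27 0 0")

```text
clock: 0.95
tcp_pos: [0.4271, -0.2803, 0.2896]
orientation: [1.809, 0.671, -1.809]
contact_force: [0.8, -0.4, 0.5]
grip_width: 0.0851
```

Request:
apply_moves(increments="85 -0.006 -0.02 -0.039 -0.28 0 0; 85 -0.005 -0.019 -0.04 -0.27 0 0; 60 0.011 -0.017 -0.022 -0.24 0 0; 60 0.011 -0.017 -0.023 -0.24 0 0; 60 0.011 -0.016 -0.023 -0.24 0 0; 60 0.011 -0.015 -0.024 -0.25 0 0; 60 0.011 -0.014 -0.024 -0.24 0 0; 60 0.011 -0.014 -0.025 -0.25 0 0")

```text
clock: 1.75
tcp_pos: [0.4835, -0.032, 0.2338]
orientation: [1.649, 0.849, -1.649]
contact_force: [-0.7, 0.1, 0.1]
grip_width: 0.0603
```

Request:
apply_moves(increments="60 0.011 -0.013 -0.025 -0.24 0 0; 60 0.01 -0.012 -0.025 -0.25 0 0; 60 0.011 -0.012 -0.026 -0.24 0 0; 60 0.01 -0.011 -0.026 -0.25 0 0; 60 0.011 -0.01 -0.027 -0.24 0 0; 60 0.01 -0.009 -0.027 -0.25 0 0; 60 0.011 -0.008 -0.027 -0.24 0 0; 60 0.01 -0.008 -0.027 -0.25 0 0")

```text
clock: 2.55
tcp_pos: [0.5154, 0.1921, 0.1496]
orientation: [1.486, 1.002, -1.487]
contact_force: [1.1, -0.8, 0.6]
grip_width: 0.0598
```

```bash
python3 -c "
from plan import *
d=grab('wrist','pics/w1.png');p,A=now();print(p,A.round(3).tolist())
print(proj(d,[[.515,.1915,.05],[.515,.1915,.022],[.515,.1915,.04]]))
import pickle;pickle.dump(d,open('w1.pkl','wb'))"
```

```text
[0.5145833  0.19773687 0.14865625] [[-0.001, 0.93, -0.368], [0.004, -0.368, -0.93], [-1.0, -0.002, -0.003]]
[[272.1597785  219.29273517]
 [272.21514135 208.56653255]
 [272.18095676 215.1895814 ]]
```

View pics/w1.png

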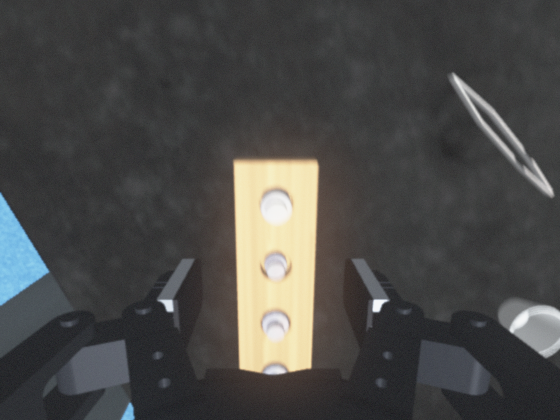

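The wrist view shows the tall weight (largest, end of the row) at about (276,207). The next weights are at (275,267) and (275,325), and the fingers straddle the row. I'll measure again now that the arm has settled.

```bash
python3 -c "
from plan import *
import pickle
d0=pickle.load(open('w1.pkl','rb'))
d=grab('wrist');p,A=now();print(p)
print(d0['origin'],d['origin'],np.array(d['origin'])-np.array(d0['origin']))
print(abs(d['color'].astype(int)-d0['color']).mean())
print('cam-tool',A.T@(np.array(d['origin'])-p))
c=d['color'];cv2.imwrite('pics/w2.png',cv2.resize(c[150:350,215:340],(500,800),interpolation=cv2.INTER_CUBIC)[:600])
hsv=cv2.cvtColor(c,cv2.COLOR_BGR2HSV)
m=((hsv[...,1]>70)&(hsv[...,2]>120)).astype(np.uint8); m[:140]=0;m[345:]=0;m[:,:225]=0;m[:,330:]=0
ys,xs=np.nonzero(m)
for v in (170,200,230,260,300): 
  x=np.nonzero(m[v])[0]; print(v,x.min(),x.max(),[atz(d,u,v,.022).round(4).tolist() for u in(x.min()-.5,x.max()+.5)])
print('top row',[np.nonzero(m[:,u])[0].min() for u in(245,260,276,290,305)])
g=((hsv[...,1]<45)&(hsv[...,2]>110)).astype(np.uint8);g[:160]=0;g[345:]=0;g[:,:245]=0;g[:,308:]=0
n,l,s,ce=cv2.connectedComponentsWithStats(g)
for i in range(1,n):
  if s[i,4]>60: print(s[i],ce[i],atz(d,*ce[i],.043).round(4))
e=atz(d,276,159.5,.022);print('end',e)
"
```

```text
[0.51434048 0.19560544 0.14919074]
[0.54006808 0.25285721 0.27499673] [0.53889444 0.25814104 0.2742882 ] [-0.00117364  0.00528382 -0.00070853]
7.03188350340136
cam-tool [-0.12498917 -0.00062421 -0.06738168]
170 242 319 [[0.5042, 0.2323, 0.022], [0.556, 0.2119, 0.022]]
200 239 322 [[0.4936, 0.2129, 0.022], [0.5507, 0.1904, 0.022]]
230 239 321 [[0.4846, 0.1917, 0.022], [0.5423, 0.169, 0.022]]
260 240 319 [[0.4759, 0.1692, 0.022], [0.5329, 0.1468, 0.022]]
300 240 317 [[0.4627, 0.1379, 0.022], [0.52, 0.1154, 0.022]]
top row [np.int64(169), np.int64(169), np.int64(169), np.int64(169), np.int64(169)]
[265 198  32  37 926] [280.58315335 216.17062635] [0.5195 0.1958 0.043 ]
[268 262  23  28 510] [279.18823529 275.12352941] [0.5029 0.1557 0.043 ]
[265 319  28  26 582] [278.37628866 332.26632302] [0.4856 0.1128 0.043 ]
end [0.52980958 0.2302589  0.022     ]
```

View pics/w2.png

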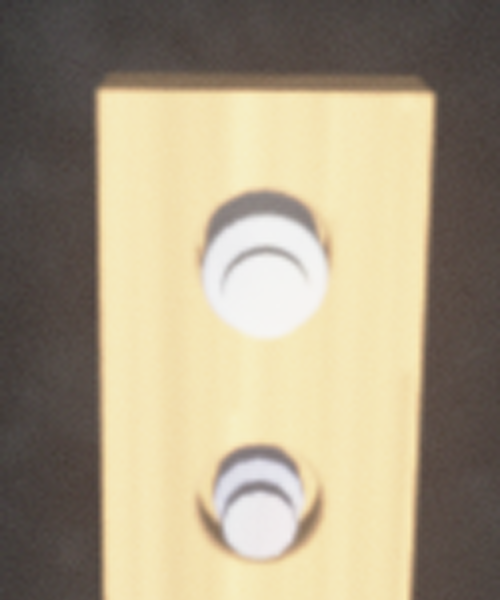

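The crop shows the tall weight's body-top circle at crop (265,275) and knob at (265,285), standing in its bore, with the thin weight below it. The arm was still settling, so I'll let it rest and measure again.

Request:
apply_moves(increments="60 0 0 0 0 0 0; 60 0 0 0 0 0 0; 60 0 0 0 0 0 0; 60 0 0 0 0 0 0; 60 0 0 0 0 0 0; 60 0 0 0 0 0 0; 60 0 0 0 0 0 0; 60 0 0 0 0 0 0")

```text
clock: 3.45
tcp_pos: [0.5154, 0.1912, 0.1503]
orientation: [1.487, 1.002, -1.487]
contact_force: [0.6, 0.1, 1.1]
grip_width: 0.0602
```

```bash
cat > meas.py <<'E'
from plan import *
p0,_=now();d=grab('wrist');p,A=now();print(p0,p)
c=d['color'];g=cv2.cvtColor(c,cv2.COLOR_BGR2HSV)
hsv=g
u,v=proj(d,[[.516,.193,.04]])[0];print(u,v)
m=((hsv[...,1]<60)&(hsv[...,2]>175)).astype(np.uint8);k=np.zeros_like(m);cv2.circle(k,(int(u),int(v)),32,1,-1);m*=k
n,l,s,ce=cv2.connectedComponentsWithStats(m)
for i in range(1,n):
  if s[i,4]>60: print(s[i],ce[i],atz(d,*ce[i],.041).round(4))
cv2.imwrite('pics/m.png',c)
m=((hsv[...,1]>70)&(hsv[...,2]>160)).astype(np.uint8)
for dv in(-25,25,60):
  x=np.nonzero(m[int(v)+dv,215:345])[0]+215;q=[atz(d,t,int(v)+dv,.022) for t in(x.min()-.5,x.max()+.5)];print('mid',np.mean(q,0),np.linalg.norm(q[0]-q[1]))
y=np.nonzero(m[:,int(u)])[0].min();print(y,'end',atz(d,u,y,.022))
E
python3 meas.py
```

```text
[0.51541305 0.19116237 0.15031981] [0.51542386 0.19119317 0.15030802]
272.1525149029071 211.30765581920886
[266 179  11  10  70] [270.71428571 183.58571429] [0.5224 0.2115 0.041 ]
[260 194  33  50 936] [275.65811966 212.23397436] [0.5181 0.1917 0.041 ]
mid [0.52389658 0.20513485 0.022     ] 0.0603668813673094
mid [0.5092689  0.16963223 0.022     ] 0.06047245737224547
mid [0.49857809 0.14297062 0.022     ] 0.06062918311444003
163 end [0.52755657 0.22167037 0.022     ]
```

```bash
python3 -c "
from plan import *
p,A=now()
plan(p,A,[([.518,.192,.075],DOWN,4,50)],4)"
```

```text
50 0.0188 0.0005 -0.0004 0 0 -0; 50 0.0188 0.0005 -0.0004 0 0 -0; 50 0.0189 0.0005 -0.0005 0 0 -0; 50 0.0188 0.0006 -0.0004 0 0 -0
4 [0.51800996 0.19197851 0.07500805]
```

Request:
apply_moves(increments="50 0.019 0.0005 -0.0004 0 0 0; 50 0.019 0.0005 -0.0004 0 0 0; 50 0.019 0.0006 -0.0005 0 0 0; 50 0.018 0.0005 -0.0004 0 0 0; 50 0 0 0 0 0 0; 50 0 0 0 0 0 0; 50 0 0 0 0 0 0; 50 0 0 0 0 0 0")

```text
clock: 4.3
tcp_pos: [0.5186, 0.1923, 0.0764]
orientation: [1.488, 1.001, -1.485]
contact_force: [0.6, 0.5, 0.7]
grip_width: 0.0501
```

```bash
python3 meas.py; python3 -c "
import cv2;a=cv2.imread('pics/m.png');cv2.imwrite('pics/w3.png',cv2.resize(a[150:390,120:440],(800,600),interpolation=cv2.INTER_CUBIC))"
```

```text
[0.51864597 0.19227479 0.07636472] [0.51855941 0.19218389 0.07623123]
266.6371222930649 255.190585171651
[ 250  231   45   57 1602] [271.99875156 254.40636704] [0.5187 0.1928 0.041 ]
mid [0.5210871  0.19858215 0.022     ] 0.060232073664995764
mid [0.51017357 0.1715719  0.022     ] 0.060454394802715514
mid [0.50172784 0.1514312  0.022     ] 0.06050662519856919
186 end [0.52744198 0.22170603 0.022     ]
```

View pics/w3.png

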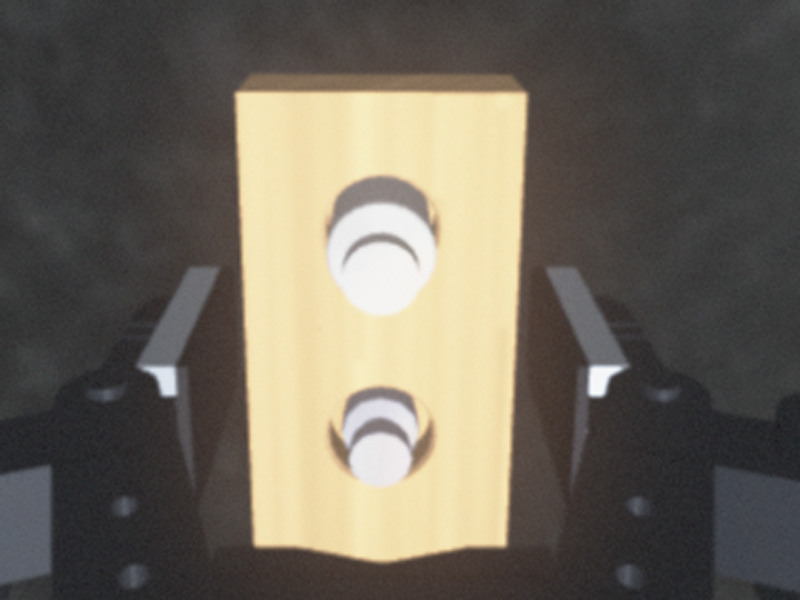

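The close view shows the weight body centred at crop (382,256). The finger tips are at crop (219,268) and (548,268), which puts their midpoint within 1 mm of it. Now descend and grip.

```bash
python3 -c "
from plan import *
p,A=now()
plan(p,A,[([.5188,.193,.043],DOWN,4,34)],4)"
```

```text
34 0.0083 -0 -0.0002 0 -0 -0; 34 0.0083 -0 -0.0002 0 -0 -0; 34 0.0083 -0.0001 -0.0002 0 -0 -0.01; 34 0.0083 -0 -0.0002 0 -0.01 -0
4 [0.51880864 0.19298381 0.04303198]
```

Request:
apply_moves(increments="34 0.008 0 -0.0002 0 0 0; 34 0.008 0 -0.0002 0 0 0; 34 0.008 0 -0.0002 0 0 0; 34 0.008 0 -0.0002 0 0 0; 34 0 0 0 0 0 0; 34 0 0 0 0 0 0; 34 0 0 0 0 0 0; 34 0 0 0 0 0 0", squeeze=50)

```text
clock: 5.15
tcp_pos: [0.5186, 0.1928, 0.0436]
orientation: [1.487, 1.002, -1.486]
contact_force: [-0.3, 0.7, -0.2]
grip_width: 0.0341
```

Request:
apply_moves(increments="34 0 0 0 0 0 0; 15 0 0 0 0 0 0; 15 0 0 0 0 0 0; 15 0 0 0 0 0 0; 15 0 0 0 0 0 0; 15 0 0 0 0 0 0; 15 0 0 0 0 0 0; 15 0 0 0 0 0 0")

```text
clock: 5.95
tcp_pos: [0.5186, 0.1928, 0.0437]
orientation: [1.487, 1.001, -1.486]
contact_force: [-1.5, -0.0, 5.1]
grip_width: 0.0193
```

```bash
python3 -c "
from plan import *
print(r.get_obs());d=grab('wrist');c=d['color']
cv2.imwrite('pics/w4.png',cv2.resize(c[150:390,120:440],(800,600),interpolation=cv2.INTER_CUBIC))"
```

```text
{'clock': 5.95, 'joints': array([-0.13835885,  0.59503187, -0.42341352,  1.97075717,  0.38853338,
        0.65426908, -1.19460683]), 'qvel': array([-0.0006199 ,  0.00014988, -0.00197187,  0.00124502,  0.0007393 ,
       -0.00140415,  0.00162815]), 'tau': array([-2.66170604e-01, -5.16483772e+01, -5.06118670e+00, -1.68745279e+01,
        1.29168201e-02, -3.33258491e-01, -3.08651994e-03]), 'tcp_pos': array([0.51862667, 0.1927984 , 0.04372321]), 'orientation': array([ 1.48746663,  1.00139622, -1.4863468 ]), 'contact_force': array([-1.5034175 , -0.01270974,  5.14396515]), 'moment': array([-0.18499898,  0.13939104,  0.00239998]), 'grip_width': 0.019258720670255147}
```

View pics/w4.png

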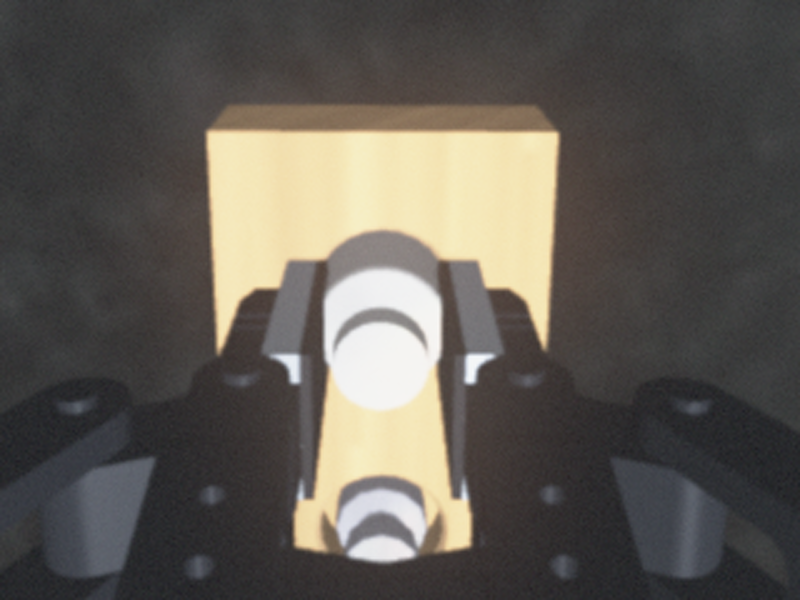

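The weight sits centred between the pads, with its body-top at about crop (382,300). The reported opening of 19.3 mm is a bit under 22 mm. Lift and move to a look-pose on the lens axis.

```bash
python3 -c "
from plan import *
p,A=now()
d=np.array([-.437*.9990,.437*.043,.8995]);L=np.array([.6295,-.1835,.127])
T=ori(-d,[.93,-.37,0])
plan(p,A,[([.5187,.193,.16],A,8,15),(L+d*.25,T,16,15)],4)"
```

```text
15 -0.0145 0 -0 0 0 0; 15 -0.0145 0 -0 0 0 0; 15 -0.0145 0 -0 0 0 0; 15 -0.0146 0 -0 0 0 0; 15 -0.0145 0 -0.0001 0 0 0; 15 -0.0146 0 -0 0 0 0; 15 -0.0145 0 -0.0001 0 0 0; 15 -0.0146 0.0001 -0 0 0 0
15 -0.012 0.0088 0.0215 0.01 0.08 0.22; 15 -0.012 0.0092 0.0214 0.01 0.08 0.22; 15 -0.0119 0.0095 0.0212 0.01 0.08 0.22; 15 -0.0119 0.0099 0.0211 0.02 0.08 0.22; 15 -0.0118 0.0102 0.021 0.01 0.08 0.22; 15 -0.0117 0.0105 0.0208 0.02 0.08 0.22; 15 -0.0116 0.0109 0.0207 0.01 0.08 0.22; 15 -0.0116 0.0112 0.0206 0.02 0.08 0.22
15 -0.0114 0.0116 0.0205 0.02 0.08 0.22; 15 -0.0113 0.012 0.0203 0.01 0.08 0.22; 15 -0.0112 0.0123 0.0202 0.02 0.08 0.22; 15 -0.0111 0.0126 0.02 0.01 0.09 0.22; 15 -0.011 0.0129 0.0199 0.02 0.08 0.22; 15 -0.0108 0.0133 0.0198 0.01 0.09 0.22; 15 -0.0106 0.0135 0.0197 0.02 0.08 0.22; 15 -0.0105 0.0139 0.0195 0.01 0.09 0.23
24 [ 0.52033279 -0.17880412  0.35187855]
```

Request:
apply_moves(increments="15 -0.005 0 0 0 0 0; 15 -0.01 0 0 0 0 0; 15 -0.015 0 0 0 0 0; 15 -0.018 0 0 0 0 0; 15 -0.02 0 0 0 0 0; 15 -0.02 0 0 0 0 0; 15 -0.018 0 0 0 0 0; 15 -0.01 0 0 0 0 0")

```text
clock: 6.8
tcp_pos: [0.519, 0.1932, 0.1619]
orientation: [1.489, 1.001, -1.484]
contact_force: [0.7, 0.1, -1.4]
grip_width: 0.0183
```

Request:
apply_moves(increments="15 -0.012 0.009 0.0215 0.01 0.08 0.22; 15 -0.012 0.009 0.0214 0.01 0.08 0.22; 15 -0.012 0.0095 0.0212 0.01 0.08 0.22; 15 -0.012 0.01 0.0211 0.02 0.08 0.22; 15 -0.012 0.01 0.021 0.01 0.08 0.22; 15 -0.0117 0.0105 0.0208 0.02 0.08 0.22; 15 -0.0116 0.011 0.0207 0.01 0.08 0.22; 15 -0.0116 0.011 0.0206 0.02 0.08 0.22")

```text
clock: 7.6
tcp_pos: [0.5185, 0.0061, 0.2564]
orientation: [1.617, 0.851, -1.296]
contact_force: [0.5, 0.1, -1.0]
grip_width: 0.0189
```

Request:
apply_moves(increments="15 -0.0114 0.0116 0.0205 0.02 0.08 0.22; 15 -0.0113 0.012 0.0203 0.01 0.08 0.22; 15 -0.011 0.0123 0.0202 0.02 0.08 0.22; 15 -0.011 0.0126 0.02 0.01 0.09 0.22; 15 -0.011 0.013 0.02 0.02 0.08 0.22; 15 -0.0108 0.0133 0.02 0.01 0.09 0.22; 15 -0.0106 0.0135 0.02 0.02 0.08 0.22; 15 -0.0105 0.014 0.0195 0.01 0.09 0.23")

```text
clock: 8.4
tcp_pos: [0.5193, -0.1801, 0.3519]
orientation: [1.729, 0.698, -1.097]
contact_force: [0.7, 0.2, -0.8]
grip_width: 0.0189
```

Request:
apply_moves(increments="15 0 0 0 0 0 0; 15 0 0 0 0 0 0; 15 0 0 0 0 0 0; 15 0 0 0 0 0 0; 15 0 0 0 0 0 0; 15 0 0 0 0 0 0; 15 0 0 0 0 0 0; 15 0 0 0 0 0 0")

```text
clock: 9.2
tcp_pos: [0.5199, -0.1794, 0.3512]
orientation: [1.729, 0.698, -1.098]
contact_force: [-0.8, 0.2, -1.1]
grip_width: 0.0192
```

```bash
python3 -c "
from plan import *
import pickle
p,A=now();d=grab('wrist');print(p,A.round(3).tolist());c=d['color']
d['p']=p;d['A']=A;pickle.dump(d,open('w5.pkl','wb'))
s=grab('scene');pickle.dump(s,open('s5.pkl','wb'))
print(proj(d,[[.6295,-.1835,.127]]),proj(s,[p]))
cv2.imwrite('pics/w5.png',cv2.resize(c,(800,600),interpolation=cv2.INTER_CUBIC))"
```

```text
[ 0.51994238 -0.1794419   0.35117475] [[0.436, 0.823, -0.365], [-0.019, -0.397, -0.918], [-0.9, 0.407, -0.158]]
[[273.02494642 178.51058143]] [[392.53151614 120.28504664]]
```

View pics/w5.png

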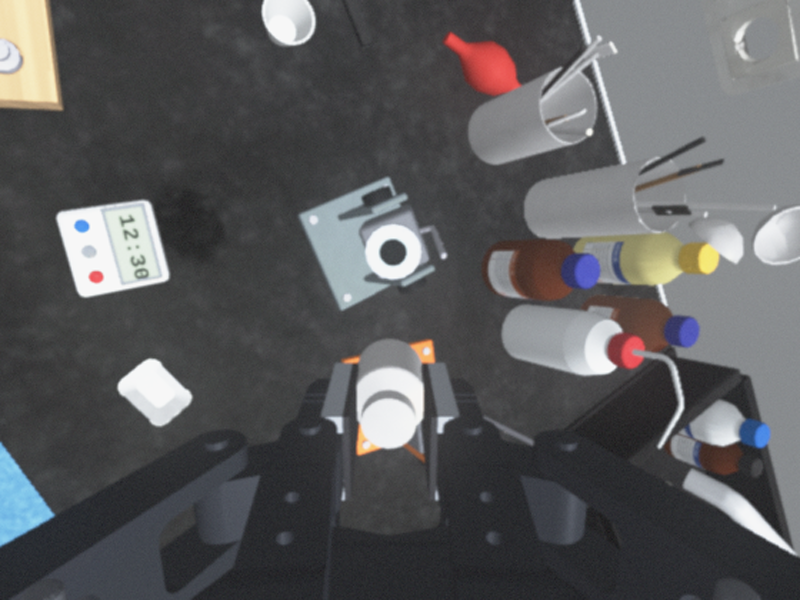

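The wrist view shows the grey camera's lens at (393,252), pin tip near (444,256), and the held weight at (388,390). Zoom on the camera head for the pin direction.

```bash
python3 -c "
import pickle,cv2
c=pickle.load(open('w5.pkl','rb'))['color']
cv2.imwrite('pics/w6.png',cv2.resize(c[115:225,205:325],(654,600),interpolation=cv2.INTER_CUBIC))"
```

```text
(no output)
```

View pics/w6.png

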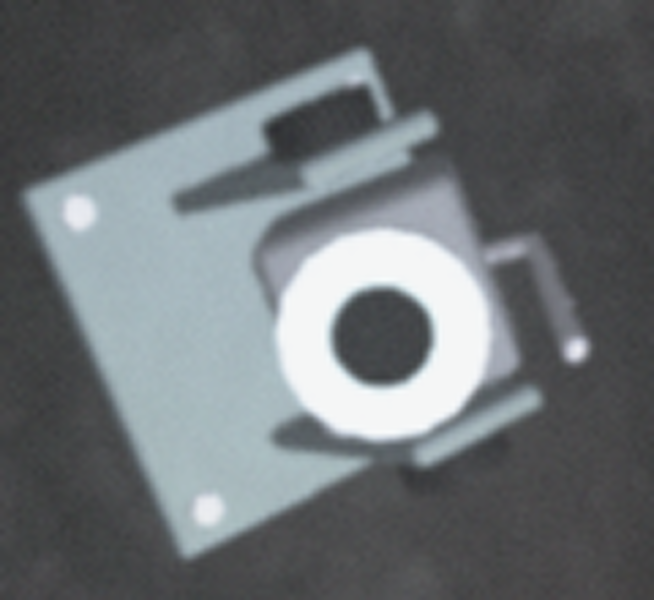

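```bash
cat > fit.py <<'E'
from plan import *
import pickle
from scipy.optimize import least_squares
D=pickle.load(open("D0.pkl","rb"));w=pickle.load(open("w5.pkl","rb"))
W=lambda x,y:(205+x/5.45,115+y/5.4545)
T=lambda x,y:(310+(x-400)/5,155+(y-300)/5)
S=lambda x,y:(310+(x-400)/5,150+y/5)
obs=[(0,w,W(382,335),"lens"),(0,w,W(574,349),"tip"),(0,w,W(537,242),"elb"),
 (0,w,W(25,192),"c"),(0,w,W(368,48),"c"),(0,w,W(185,560),"c"),
 (1,D["top"],T(574,467),"lens"),*[(1,D["top"],T(*q),"c") for q in[(485,370),(627,378),(617,522),(475,513)]],
 (2,D["scene"],S(607,106),"lens"),(2,D["scene"],S(450,210),"c"),(2,D["scene"],S(678,254),"c")]
def pts(v):
    x,y,a,l,h=v[:5];Z=R.from_euler("z",a).as_matrix();o=np.array([x,y,0])
    d=Z@[-np.sin(l),0,np.cos(l)];X=Z@[np.cos(l),0,np.sin(l)];L=o+[0,0,.078]+.055*d
    C=[o+Z@[i*.05,j*.05,.01] for i in(-1,1) for j in(-1,1)]
    return L,d,X,C,dict(lens=L,tip=L+.08*d+.034*X,elb=L+h*d+.034*X)
as_={}
def res(v,rep=0):
    L,d,X,C,P=pts(v);e=[]
    for i,(k,cam,q,n) in enumerate(obs):
        b=v[5+3*k:8+3*k]
        if n=="c":
            if i not in as_: as_[i]=np.argmin([np.hypot(*(proj(cam,c)[0]-q)) for c in C])
            p=C[as_[i]]
        else: p=P[n]
        e.append(proj(cam,p+b)[0]-q)
    if rep: print([(obs[i][0],obs[i][3],e[i].round(2).tolist()) for i in range(len(e))])
    return np.r_[np.ravel(e)/.5,v[5:]/.0015]
s=least_squares(res,[.653,-.185,-.043,.45,0.0]+[0]*9)
cov=np.linalg.inv(s.jac.T@s.jac)
if __name__=="__main__":
    res(s.x,1);print(s.x.round(4),np.sqrt(np.diag(cov))[:5].round(4),s.cost);L,d,X,_,P=pts(s.x);print("L",L,"d",d,"focus",L+.08*d,"tip",P["tip"])
E
python3 fit.py
```

```text
[(0, 'lens', [0.15, 0.32]), (0, 'tip', [0.27, 0.47]), (0, 'elb', [-0.67, 0.26]), (0, 'c', [-0.33, -0.57]), (0, 'c', [0.39, -0.65]), (0, 'c', [-0.16, -0.05]), (1, 'lens', [0.12, 0.11]), (1, 'c', [-0.18, -0.0]), (1, 'c', [-0.42, 0.11]), (1, 'c', [0.04, -0.58]), (1, 'c', [0.21, -0.5]), (2, 'lens', [0.24, 0.07]), (2, 'c', [-0.26, -0.51]), (2, 'c', [0.11, 0.16])]
[ 6.562e-01 -1.841e-01 -3.690e-02  4.846e-01 -4.540e-02  2.400e-03
  1.000e-04 -4.000e-04 -2.200e-03 -6.000e-04  0.000e+00 -2.000e-04
  5.000e-04 -7.000e-04] [0.001  0.001  0.0052 0.0041 0.0048] 9.120220717952051
L [ 0.6305926  -0.18318429  0.12666634] d [-0.46557262  0.0171971   0.88484258] focus [ 0.59334679 -0.18180852  0.19745375] tip [ 0.62341093 -0.18291902  0.21329401]
```

```bash
cat >> plan.py <<'E'
def rel():
    from fit import pts,s
    L,d,X,_,_=pts(s.x);p,A=now();return L,d,X,p,A
E
python3 -c "
from plan import *
L,d,X,p,A=rel()
T=ori(-d,A[:,1])
plan(p,A,[(L+d*.21,T,6,15),(L+d*.1117,T,10,15)],4)"
```

```text
15 0.0067 -0.0009 0.0002 0 0.02 0.04; 15 0.0068 -0.0009 0.0003 0 0.02 0.04; 15 0.0067 -0.0009 0.0003 0 0.02 0.04; 15 0.0067 -0.0009 0.0003 0 0.02 0.04; 15 0.0068 -0.001 0.0003 0 0.02 0.04; 15 0.0067 -0.001 0.0003 0 0.02 0.05; 15 0.0098 -0 -0 0 0 -0; 15 0.0098 -0 -0 0 0 -0
15 0.0098 -0 -0 0 0 -0; 15 0.0098 -0 -0 0 0 -0; 15 0.0099 -0 -0 0 0 -0; 15 0.0098 -0 -0 0 0 -0; 15 0.0099 -0 -0 0 0 -0; 15 0.0098 -0 -0 0 0 -0; 15 0.0099 -0 -0 0 0 -0; 15 0.0098 -0.0001 -0 0 0 -0
16 [ 0.57855754 -0.18129039  0.22549355]
```

Request:
apply_moves(increments="15 0.0067 -0.0009 0.0002 0 0.02 0.04; 15 0.0068 -0.0009 0.0003 0 0.02 0.04; 15 0.0067 -0.0009 0.0003 0 0.02 0.04; 15 0.0067 -0.0009 0.0003 0 0.02 0.04; 15 0.0068 -0.001 0.0003 0 0.02 0.04; 15 0.0067 -0.001 0.0003 0 0.02 0.05; 15 0.0098 0 0 0 0 0; 15 0.0098 0 0 0 0 0")

```text
clock: 10.1
tcp_pos: [0.5423, -0.18, 0.2945]
orientation: [1.744, 0.679, -1.066]
contact_force: [0.1, -0.4, -0.7]
grip_width: 0.0188
```

Request:
apply_moves(increments="15 0.01 0 0 0 0 0; 15 0.01 0 0 0 0 0; 15 0.01 0 0 0 0 0; 15 0.01 0 0 0 0 0; 15 0.01 0 0 0 0 0; 15 0.01 0 0 0 0 0; 15 0.01 0 0 0 0 0; 15 0.008 0 0 0 0 0")

```text
clock: 10.9
tcp_pos: [0.5786, -0.1813, 0.2253]
orientation: [1.744, 0.679, -1.067]
contact_force: [0.2, 0.8, -1.3]
grip_width: 0.0188
```

Request:
apply_moves(increments="15 0 0 0 0 0 0; 15 0 0 0 0 0 0; 15 0 0 0 0 0 0; 15 0 0 0 0 0 0; 15 0 0 0 0 0 0; 15 0 0 0 0 0 0; 15 0 0 0 0 0 0; 15 0 0 0 0 0 0")

```text
clock: 11.7
tcp_pos: [0.5783, -0.1813, 0.2262]
orientation: [1.744, 0.679, -1.066]
contact_force: [0.1, -0.5, -1.5]
grip_width: 0.0185
```

```bash
cat > view.py <<'E'
from plan import *
import pickle,sys
L,d,X,p,A=rel()
q=(p-L)-d*((p-L)@d);print("along",(p-L)@d,"off x,y",q@X,q@np.cross(d,X),"angle deg",np.degrees(np.arccos(-A[:,0]@d)),r.get_obs()["grip_width"])
def circ(cam,c,n,rad,img,sc,o,col):
    a=np.linalg.svd(np.atleast_2d(n))[2][1:];t=np.linspace(0,2*np.pi,60)
    P=c+rad*(np.cos(t)[:,None]*a[0]+np.sin(t)[:,None]*a[1])
    cv2.polylines(img,[np.int32((proj(cam,P)-o)*sc)],True,col,1)
pan=[]
for n,(wd,hh) in(("wrist",(100,100)),("scene",(60,60))):
    cam=grab(n);pickle.dump(cam,open(n+"F.pkl","wb"));u=proj(cam,[p+A[:,0]*.02])[0];o=np.round(u-[wd/2,hh/2]).astype(int)
    if n=="wrist": o[1]-=10
    im=cam["color"][o[1]:o[1]+hh,o[0]:o[0]+wd];sc=400/wd;print(n,o,sc)
    im=cv2.resize(im,(400,400),interpolation=cv2.INTER_CUBIC);i2=im.copy()
    ax=A[:,0];b=p+ax*.0317
    for h,rad,col in((0,.011,(0,0,255)),(.028,.011,(0,255,0)),(.034,.007,(255,0,0))): circ(cam,b-ax*h,ax,rad,i2,sc,o,col)
    circ(cam,L,d,.021,i2,sc,o,(0,255,255));tip=L+.08*d+.034*X
    cv2.line(i2,*[tuple(map(int,(z-o)*sc)) for z in proj(cam,[tip,tip-.12*d])],(255,0,255),1)
    pan.append(np.vstack([im,i2])[:,:400])
cv2.imwrite(sys.argv[1],cv2.resize(np.hstack(pan),(600,600)))
E
python3 view.py pics/f1.png
```

```text
along 0.1124765424058544 off x,y 0.00010197380295571005 -8.788897537259557e-05 angle deg 0.034435900445072734 0.018474728597161955
wrist [222 208] 4.0
scene [335 126] 6.666666666666667
```

View pics/f1.png

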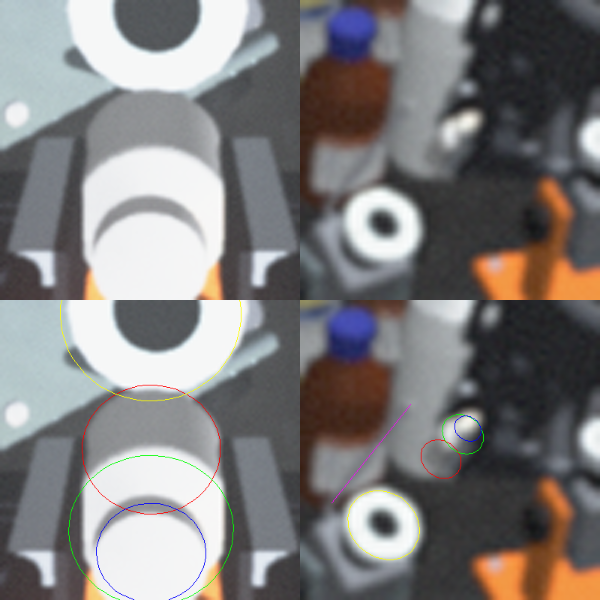

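The overlay shows, in the wrist panel, the knob matching its model circle. The observed ring is about 2 px right of and 3 px above its predicted outline, while the scene panel agrees. I'll refit, adding the new ring view and letting each camera have a small rotation error, and also check that the weight hasn't shifted in the grip since the bore.

```bash
cat > fit2.py <<'E'
import fit
from fit import *
F=pickle.load(open("wristF.pkl","rb"));SF=pickle.load(open("sceneF.pkl","rb"))
def ring(cam,guess,rad,th=190):
    g=cam["color"].min(2);m=(g>th).astype(np.uint8);k=np.zeros_like(m);cv2.circle(k,tuple(int(round(a)) for a in guess),rad,1,-1)
    cs,_=cv2.findContours(m*k,cv2.RETR_EXTERNAL,cv2.CHAIN_APPROX_NONE);c=max(cs,key=cv2.contourArea);e=cv2.fitEllipse(c);return e
P0=pts(s.x)[0]
E_={}
for n,cam,rad in(("w",w,26),("F",F,36),("t",D["top"],9),("s",D["scene"],12),("sF",SF,12)):
    e=ring(cam,proj(cam,P0)[0],rad,190 if n in"wF" else 150);E_[n]=e;print(n,np.round(e[0],2),np.round(e[1],1),proj(cam,P0)[0].round(2))
pF,AF=now();A=AF
# obs replacement: ring centres from ellipses
o2=[]
for (k,cam,q,n) in obs:
    if n=="lens": q=E_["wts"[k]][0]
    o2.append((k,cam,q,n))
o2.append((0,F,E_["F"][0],"lens"));o2.append((2,SF,E_["sF"][0],"lens"))
def pj(cam,p,t,w):
    Rm=rot(cam);q=(np.array(p)-cam["origin"])@Rm;q=R.from_rotvec(w).apply(q)+t
    return np.r_[cam["cx"]+cam["fx"]*q[0]/-q[2],cam["cy"]-cam["fy"]*q[1]/-q[2]]
knob=(222+149.5/3,208+550/3-100)   # observed knob centre in F
def res2(v,rep=0):
    L,d,X,C,P=pts(v);e=[]
    for i,(k,cam,q,n) in enumerate(o2):
        b=v[5+6*k:11+6*k];p=C[as_[i]] if n=="c" else P[n]
        e.append(pj(cam,p,b[:3],b[3:])-q)
    kp=pF-AF[:,0]*.0023+AF[:,2]*v[23]   # knob centre h=34 above underside
    e.append(pj(F,kp,v[5:8],v[8:11])-knob)
    if rep: print(np.round(e,2).tolist())
    b=v[5:23].reshape(3,6)
    return np.r_[np.ravel(e)/.5,b[:,:3].ravel()/.0015,b[:,3:].ravel()/.003,v[23]/.0015]
s2=least_squares(res2,np.r_[s.x[:5],np.zeros(19)]);c2=np.linalg.inv(s2.jac.T@s2.jac)
if __name__=="__main__":
    res2(s2.x,1);print(s2.x.round(4).tolist(),np.sqrt(np.diag(c2))[[0,1,2,3,23]].round(4),s2.cost)
    L,d,X,_,_=pts(s2.x);f=L+.08*d;b=pF+AF[:,0]*.0317+AF[:,2]*s2.x[23];print("L",L,"d",d,"underside-focus in lens axes (mm)",(1e3*np.array([(b-f)@X,(b-f)@np.cross(d,X),(b-f)@d])).round(2),"ang",np.degrees(np.arccos(-AF[:,0]@d)))
    a=cv2.resize(cv2.imread("pics/w4.png",0),(320,240),interpolation=cv2.INTER_AREA);g=cv2.cvtColor(F["color"],cv2.COLOR_BGR2GRAY)[150:390,120:440]
    sl=(slice(104,165),slice(135,172));print(cv2.phaseCorrelate(a[sl].astype(float),g[sl].astype(float),cv2.createHanningWindow((37,61),cv2.CV_64F)))
    tm=cv2.matchTemplate(g[95:175,125:182],a[112:160,133:172],cv2.TM_CCOEFF_NORMED);print(cv2.minMaxLoc(tm),"expect",(8,17))
E
python3 fit2.py
```

```text
w [274.82 175.71] [37.5 38.9] [273.62 177.8 ]
F [274.05 209.9 ] [56.8 60. ] [272.23 213.21]
t [344.84 188.92] [14.3 14.5] [344.73 187.84]
s [350.23 170.8 ] [13.7 17. ] [351.77 170.99]
sF [350.18 170.92] [13.9 17.1] [351.77 170.99]
[[0.31, 0.67], [-0.06, -0.35], [-0.67, 0.26], [-0.25, -0.52], [0.39, -0.54], [-0.05, -0.05], [0.09, -0.25], [-0.13, 0.25], [-0.37, 0.37], [0.08, -0.32], [0.25, -0.26], [0.65, 0.31], [-0.86, -0.57], [-0.54, -0.01], [0.2, 0.28], [0.7, 0.19], [0.02, 0.01]]
[0.6587, -0.1827, -0.0368, 0.4846, -0.0434, -0.0004, 0.0005, -0.0009, -0.0034, -0.0017, 0.0008, 0.0002, -0.0006, 0.0001, -0.0031, -0.0013, -0.0009, -0.0002, -0.0001, -0.0001, -0.0014, -0.0006, 0.0016, -0.0003] [0.0008 0.001  0.0057 0.0047 0.0011] 12.510776570394013
L [ 0.63308351 -0.18172627  0.12666614] d [-0.46558214  0.01713046  0.88483886] underside-focus in lens axes (mm) [-1.96 -1.43  1.88] ang 0.03505479705074193
((-0.23086956007587034, -0.004699611319367136), 0.8938435495275211)
(-0.29452675580978394, 0.8905206322669983, (9, 32), (7, 17)) expect (8, 17)
```

```bash
python3 - <<'E'
import fit2
from fit2 import *
for th in(110,130,150,170): print(th,[np.round(ring(c,(351.2,171),11,th)[:2],2).tolist() for c in(D["scene"],SF)],np.round(ring(D["top"],(344.8,188.5),9,th)[:2],2).tolist())
for sc in((351.3,171.1),None):
  for tp in((344.8,188.5),(344.8,188.9)):
    for i,(k,c,q,n) in enumerate(o2):
        if n=="lens" and k==2 and sc: o2[i]=(k,c,sc,n)
        if n=="lens" and k==1: o2[i]=(k,c,tp,n)
    if sc is None: o2[:]=[o for o in o2 if not(o[0]==2 and o[3]=="lens")]
    t=least_squares(res2,np.r_[s.x[:5],np.zeros(19)]);L,d,X,_,_=pts(t.x);f=L+.08*d;b=pF+AF[:,0]*.0317+AF[:,2]*t.x[23]
    print(sc,tp,t.x[:4].round(4),t.cost.round(1),(1e3*np.array([(b-f)@X,(b-f)@np.cross(d,X),(b-f)@d])).round(2),"L",L.round(4)) if len(as_)==0 or sc else print("-")
E
```

```text
w [274.82 175.71] [37.5 38.9] [273.62 177.8 ]
F [274.05 209.9 ] [56.8 60. ] [272.23 213.21]
t [344.84 188.92] [14.3 14.5] [344.73 187.84]
s [350.23 170.8 ] [13.7 17. ] [351.77 170.99]
sF [350.18 170.92] [13.9 17.1] [351.77 170.99]
110 [[[349.57, 171.53], [17.46, 19.41]], [[349.59, 171.52], [17.48, 19.42]]] [[344.92, 188.19], [16.13, 17.22]]
130 [[[349.45, 171.57], [16.93, 18.84]], [[349.42, 171.52], [16.98, 18.91]]] [[344.85, 188.79], [14.95, 16.46]]
150 [[[350.23, 170.8], [13.66, 16.98]], [[350.18, 170.92], [13.87, 17.14]]] [[344.84, 188.92], [14.32, 14.55]]
170 [[[350.95, 170.62], [12.85, 14.7]], [[350.92, 170.58], [12.85, 14.81]]] [[344.74, 188.45], [12.73, 13.62]]
(351.3, 171.1) (344.8, 188.5) [ 0.6586 -0.1828 -0.0358  0.4852] 8.4 [-1.91 -1.37  1.86] L [ 0.633  -0.1819  0.1267]
(351.3, 171.1) (344.8, 188.9) [ 0.6587 -0.1828 -0.0358  0.4856] 8.5 [-1.88 -1.37  1.87] L [ 0.633  -0.1819  0.1266]Traceback (most recent call last):
  File "<stdin>", line 10, in <module>
    return func(*args, **kwargs)
    vector_fun = VectorFunction(
        fun_wrapped,
    ...<6 lines>...
        workers=workers
    )
    self._update_fun()
    ~~~~~~~~~~~~~~~~^^
    self.f = self.fun_wrapped(xp_copy(self.x))
             ~~~~~~~~~~~~~~~~^^^^^^^^^^^^^^^^^
    return np.atleast_1d(self.fun(x))
                         ~~~~~~~~^^^
    return self.f(x, *self.args, **self.kwargs)
           ~~~~~~^^^^^^^^^^^^^^^^^^^^^^^^^^^^^^
  File "fit2.py", line 25, in res2
    b=v[5+6*k:11+6*k];p=C[as_[i]] if n=="c" else P[n]
                          ~~~^^^
KeyError: 11
```

```bash
python3 - <<'E' | tail -3
import fit2
from fit2 import *
L,d,X,_,_=pts(s2.x);b=pF+AF[:,0]*.0317+AF[:,2]*s2.x[23]
print(AF.T@(L+.08*d-b))
E
```

```text
s [350.23 170.8 ] [13.7 17. ] [351.77 170.99]
sF [350.18 170.92] [13.9 17.1] [351.77 170.99]
[ 0.00187616  0.00129443 -0.00204722]
```

Request:
apply_moves(increments="15 0.0006 0.0004 -0.0007 0 0 0; 15 0.0006 0.0004 -0.0007 0 0 0; 15 0.0006 0.0005 -0.0006 0 0 0; 15 0 0 0 0 0 0; 15 0 0 0 0 0 0; 15 0 0 0 0 0 0; 15 0 0 0 0 0 0; 15 0 0 0 0 0 0")

```text
clock: 12.6
tcp_pos: [0.5809, -0.1801, 0.2255]
orientation: [1.744, 0.679, -1.066]
contact_force: [0.1, 0.6, -1.1]
grip_width: 0.0191
```

```bash
cp wristF.pkl wristF0.pkl; sed -i 's/^L,d,X,p,A=rel()/from fit import pts\nL,d,X,_,_=pts(np.array(eval(open("v.txt").read())));p,A=now()/' view.py
python3 - <<'E'
import fit2
from fit2 import *
open("v.txt","w").write(str(s2.x[:5].tolist()))
E
python3 view.py pics/f2.png; python3 fit2.py | grep -E "^F|under|^\[\[" 
```

```text
w [274.82 175.71] [37.5 38.9] [273.62 177.8 ]
F [274.05 209.9 ] [56.8 60. ] [272.23 213.21]
t [344.84 188.92] [14.3 14.5] [344.73 187.84]
s [350.23 170.8 ] [13.7 17. ] [351.77 170.99]
sF [350.18 170.92] [13.9 17.1] [351.77 170.99]
along 0.11258680621765343 off x,y -0.0017232400619682008 -0.0008431021995394671 angle deg 0.0285681603451967 0.019116373988817097
wrist [222 208] 4.0
scene [334 126] 6.666666666666667
F [272.25 212.83] [55.7 60.9] [270.41 216.66]
[[0.31, 0.6], [-0.09, -0.49], [-0.66, 0.26], [-0.23, -0.52], [0.38, -0.53], [-0.03, -0.08], [0.08, -0.25], [-0.14, 0.25], [-0.37, 0.36], [0.09, -0.33], [0.26, -0.25], [0.68, 0.29], [-0.84, -0.6], [-0.51, -0.05], [0.21, 0.47], [0.61, 0.28], [0.02, 0.01]]
L [ 0.63327676 -0.18148314  0.12665608] d [-0.46593865  0.01687964  0.88465601] underside-focus in lens axes (mm) [-0.15 -0.28  0.17] ang 0.03762005741155844
```

View pics/f2.png

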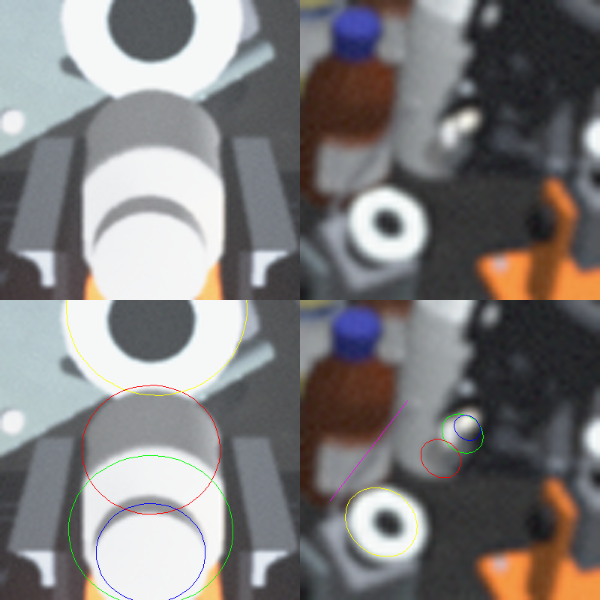

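```bash
python3 -c "
from h import *
o=r.get_obs();print(o['clock'],abs(o['qvel']).max(),o['contact_force'],o['grip_width']);print(r.hand_in())"
```

```text
12.7 0.0011130960612370806 [ 0.71662517 -0.57707578 -0.71852457] 0.018762520468836124
the job is handed in; nothing more can be done
None
```

I lifted the tallest weight out of its bore, brought it to the grey inspection camera and handed the job in at 12.7 s, still gripping it with the arm at rest. It is held on the lens axis with its underside facing the glass.

**Final position:** the last fit over all three cameras puts the underside within about 0.3 mm of the focus point in each direction. The fit itself is only good to about 1 mm. The tool axis is 0.04° off the viewing axis, whose lean is known to about 0.3°.

**Grip:** the weight sits in the fingers as it did when gripped in the bore, to within about 1 pixel. Contact force stayed at the weight's own load.

**Checks that disagreed:**
- **Camera position:** my first estimate was about 2 mm off sideways and 2 mm too far out. The close wrist view showed this and I corrected it. My last overlay picture was drawn with a wrongly computed camera fit, so I relied on the refit instead.
- **Finger opening:** it reads 19 mm on a 22 mm body, which I took to be pad compression.
- **Body outline:** in the wrist view the edges of the weight differ from a plain cylinder by 2–3 pixels. I took this to be rounded edges, but a tilt of up to about 2° in the grip is not ruled out.

I did not take a final picture of the block and the other items. The contact forces stayed small throughout.

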